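# Filter photometer: click in filter 5, then hold the sprung lid open at 60 degrees

### The arm

A 6-joint arm with a two-finger parallel gripper is mounted at the origin on the work surface. World frame = base frame: x ahead of the robot, y to its left, z up, the work surface at z = 0. Lengths are in m, angles in rad, forces in N, time in s.
With the tool pointing down it reaches from about 0.375 to 0.9 m from the base axis. Payload 3.1 kg.
Tool frame: the origin (TCP) lies midway between the tips of the shut fingers; the grasp point (between the pads) lies 19 mm behind it; x points along the fingers, z is the direction in which the jaws open and shut, and the axes are right-handed (so a half turn about x gives the same grasp; the last joint's range is limited). The gripper opens to 85 mm and grips with 20 to 120 N. Pads are 22 mm wide; open, the fingers measure 114 mm over their backs; the gripper's body (76 mm by 85 mm) begins 54 mm behind the grasp point. The pads swing forward as they close: fully open they stand 13 mm farther back than shut.
Start: joints at [1.012, 0.527, 1.433, -0, 1.181, -0.178], TCP at [0.232, 0.58, 0.231] pointing down, gripper open.
Joint ranges: [-3.08, 3.08], [-0.75, 2.2], [0.22, 2.44], [-1.43, 4.57], [0, 2.65], [-2.85, 2.85]. Speed limits (rad/s): [2.79, 2.79, 3.14, 3.14, 3.14, 3.14].

### API

Orientations are given as a unit quaternion [x, y, z, w].
In Python, from station import telemetry, optics, manip gives the robot as it stands.
- The arm moves only by the tool step_arm, never from a script. Its argument "commands" is a list of rows, each a list of 4 numbers: the shift along the tool's x, y, z in m, then the turn about the tool's x in rad. A call has 1 to 8 rows; each row is the pose to reach, as a shift and turn from the pose measured when the call began, along the tool's axes at that moment; what a row does not reach only later rows make up. A row lasts 1/12 s, in which the tool goes at most 41.7 mm and 7.16 degrees, less where a joint would pass 70% of its speed; a pose out of reach is approached as far as the arm can. A call with a gripper value outside its range is refused whole. "jaw" is the finger opening in m, from 0 to 0.0854, set as the call begins (left out, the last holds). The fingers move at their own pace and stop on an object; "grip_force" is the grip in N (left out, the last holds). Time passes only in rows, so rows that repeat a pose let the fingers close. It gives the time, the measured TCP pose, the force and the opening at its end, in the units of the state.
- telemetry.sense(): the state, without advancing time (a new reading comes with each control period).
- optics.snapshot(name): name is "side" or "top"; returns the picture (400x640x3 uint8, red, green, blue); there is no depth.
- optics.camera_params(name): a dict with "mtx" (3x3 intrinsics, pixels), "origin" and "attitude" of the camera in the world. Camera axes: x right, y down, z forward; pixel columns grow to the right and rows downward; lengths in m; the calibration is good to about 2 mm. A picture is of the moment at which its call begins. camera_params takes no time and is no camera call.
- manip.sign_off(): hands the job in, once; it reports no verdict.
The state is a dict: "t": time; "q": joint angles; "qd": joint speeds; "tau": joint torques, N m; "tcp_pos": TCP position; "tool_rot": TCP orientation; "force": force on the tool from outside, world axes, zero at the start; "ft_torque": the same for the moment, N m; "finger_gap": opening from 0.0 (shut) to 1.0 (fully open).
Only numpy, scipy, OpenCV 4.12 (cv2) and the standard library are available. Lean on these libraries where they do the work, as an engineer would, in place of code of your own. Each camera call takes 0.05 s, during which the arm holds its last target.

### The job

Get the filter photometer on the bench ready for the next cell: with its lid still shut, turn the numbered filter dial to click stop 5. Then take the chamber lid by its bow handle, raise it to 60 degrees and finish holding it there by the handle, still, while I change the cell - the lid is sprung and falls shut if you let go. Leave the dial at 5 and do not push about the things on and close around the photometer.

Things in the scene. Friction and masses are not known exactly. Their poses are not given: they have to be found in the camera images.
- photometer: filter photometer: white case fixed on the bench, 240 mm deep (x) by 300 mm wide (y), yaw varies. Origin: centre of underside, at bench level. x points from its front (robot side) to its back, y to its left, z up. Flat deck 85 mm high from x = -45 to +115 mm; from x = -125 to -45 the front slopes up from 45 to 85 mm (panel). Black lid on the deck's left half, filter dial on the right half
- filter_dial (a joint): dial angle, rad; grows clockwise seen from above. Click stops 1 to 7 every 0.524 rad (30 deg), figures printed round it: figure n at (n-1) x 0.524, so 5 is 2.094. In the photometer's frame 1 lies towards +y, 4 towards +x, 7 towards -y: the white line's yaw is 1.571 minus the joint value. Starts at 1, 2 or 3. Let go within 0.2 rad of a stop, a sprung roller draws it in; leaving a stop takes about 0.07 N m
- dial_grip (a point): on the dial's vertical axis, 31 mm above the deck (116 mm above the bench): height to grip. Black bar knob: bar 14 mm thick, 42 mm long, top 39 mm above the deck, on a round skirt 46 mm across whose top is 9 mm above the deck. The point's x axis lies along the bar, pointing as the white line. Nothing else on the deck within 70 mm of the axis
- sample_lid (a joint): opening angle of the chamber lid, rad: 0 shut, 1.047 = 60 degrees, stop at 1.75. A spring and its weight close it from any angle: about 0.3 N m, 2 to 3 N at the handle
- lid_hinge (a point): middle of the lid's hinge line, fixed on the case 88 mm above the bench, at x = +75, y = +65 mm in the photometer's frame. The line runs along the photometer's y at the lid's rear edge: the front edge rises and swings back (+x) as the lid opens
- lid_handle: steel bow handle of the lid: round bar 10 mm across, 84 mm long (74 free between its two end rods), parallel to the hinge. Origin: middle of the bar. Lid shut: 148 mm in front (-x) of the hinge line and 30 mm above it, 118 mm above the bench, 38 mm in front of the lid's front edge, over the sloping panel. It keeps 151 mm from the hinge line and turns with the lid
- lid_shell: the lid: black cover 110 x 110 mm, 18 mm high, top 104 mm above the bench when shut. Origin: middle of the hinge line; with the lid shut its x axis points as the photometer's and the cover reaches to x = -110 mm
- cuvette_rack: bystander: white rack with clear square cells, 48 x 112 mm, 45 mm high, on the bench left of the photometer. Origin: centre of its underside
- wash_bottle: bystander: white wash bottle, 64 mm across, 212 mm high with its spout, on the bench right of the photometer. Origin: centre of its underside
- beaker: bystander: glass beaker, 72 mm across, 95 mm high, on the bench behind the photometer. Origin: centre of its underside
- slide_box: bystander: small slide box 31 x 79 mm, 22 mm high, lying on the photometer's deck behind the filter dial. Origin: centre of its underside
- petri_dish: bystander: clear covered dish, 92 mm across, 21 mm high, on the bench between the robot and the photometer. Origin: centre of its underside

How it is judged:
By the outcome, as a careful person would: the job done as asked, in the order asked, and still so for the second after the job is handed in, while the arm keeps its last pose, push and grip.
It also fails if it takes over 58 s, if anything falls off the work surface, if the arm or the gripper's body presses on something with over 40 N, if the wrist force passes 120 N, or if a joint passes its speed limit or range.

## Working session

There is one attempt and no reset: what is moved stays moved. The work goes in short steps, Python scripts to look and compute and a tool call to move; the robot and the scene stay as the last step left them, time stands still between calls to the robot, and variables do not carry over. Pictures are saved under pics/ and viewed, and the job is handed in when it is done.

Besides the shell and the picture viewer there is one more tool, called after ">>>" as name(argument=value, ...), one argument or row to a line, values as JSON. step_arm: Moves the arm, as the interface text tells. Its arguments: {"type":"object","properties":{"commands":{"type":"array","items":{"type":"array","items":{"type":"number"}}},"jaw":{"type":"number"},"grip_force":{"type":"number"}},"required":["commands"]}

```bash
mkdir -p pics; ls; python3 - <<'E'
from station import telemetry, optics, manip
import cv2
for n in ("side","top"):
    p=optics.camera_params(n);print(n,p)
    im=optics.snapshot(n);cv2.imwrite(f"pics/{n}0.png",im[:,:,::-1])
print(telemetry.sense())
E
```

```text
pics
side {'mtx': array([[515.67338022,   0.        , 317.55510416],
       [  0.        , 515.67338022, 199.34741633],
       [  0.        ,   0.        ,   1.        ]]), 'origin': array([ 0.3714276 , -0.77442559,  0.86276591]), 'attitude': array([ 0.90678204, -0.13006709,  0.04898344, -0.39803205])}
top {'mtx': array([[415.97706587,   0.        , 321.23266166],
       [  0.        , 415.97706587, 202.58329536],
       [  0.        ,   0.        ,   1.        ]]), 'origin': array([0.49718561, 0.00241771, 1.10077465]), 'attitude': array([-0.70164582,  0.71157904, -0.022359  ,  0.02912887])}
{'t': 0.1, 'q': array([ 1.01149463e+00,  5.28373720e-01,  1.43375527e+00,  5.30304843e-06,
        1.18141280e+00, -1.78472067e-01]), 'qd': array([-1.41869974e-03, -2.97445271e-03, -3.39070621e-03,  6.55690080e-05,
        1.91374476e-03,  4.05231237e-04]), 'tau': array([-9.76982956e-04, -4.43305349e+01, -1.78586215e+01, -3.46658708e-04,
        3.87853797e-03,  1.71883278e-05]), 'tcp_pos': array([0.23191898, 0.57969319, 0.23043717]), 'tool_rot': array([-0.39660623,  0.58622705,  0.3960518 ,  0.58496523]), 'force': array([-0.95437902, -0.04169588,  0.39303371]), 'ft_torque': array([0.02070394, 0.04917542, 0.03542039]), 'finger_gap': 0.9964499837232595}
```

View pics/top0.png

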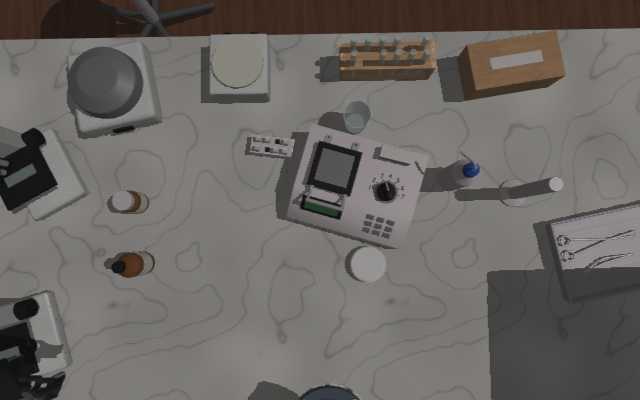

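View pics/side0.png

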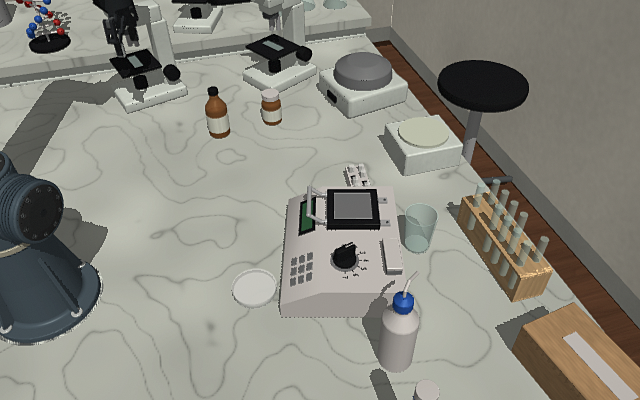

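The top view shows the photometer around (355,185), the dial at about (384,191), the lid at about (335,168) and the handle at about (323,197). I'll zoom in next.

```bash
cat > h.py <<'E'
import numpy as np, cv2
from scipy.spatial.transform import Rotation as R
from station import telemetry, optics, manip
def cam(n):
    p=optics.camera_params(n); return p['mtx'],p['origin'],R.from_quat(p['attitude']).as_matrix()
def ray(n,uv):
    K,o,A=cam(n); d=A@np.linalg.solve(K,[uv[0],uv[1],1]); return o,d/np.linalg.norm(d)
def onz(n,uv,z):
    o,d=ray(n,uv); return o+d*(z-o[2])/d[2]
def proj(n,P):
    K,o,A=cam(n); c=A.T@(np.asarray(P)-o); u=K@c; return u[:2]/u[2]
def crop(im,x0,y0,w,h,s,out):
    cv2.imwrite(out,cv2.resize(im[y0:y0+h,x0:x0+w,::-1],None,fx=s,fy=s,interpolation=cv2.INTER_CUBIC))
E
python3 - <<'E'
import cv2
from h import crop
t=cv2.imread('pics/top0.png')[:,:,::-1];s=cv2.imread('pics/side0.png')[:,:,::-1]
crop(t,270,110,170,150,4,'pics/tc0.png')
crop(s,270,170,150,150,4,'pics/sc0.png')
E
```

```text
(no output)
```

View pics/tc0.png

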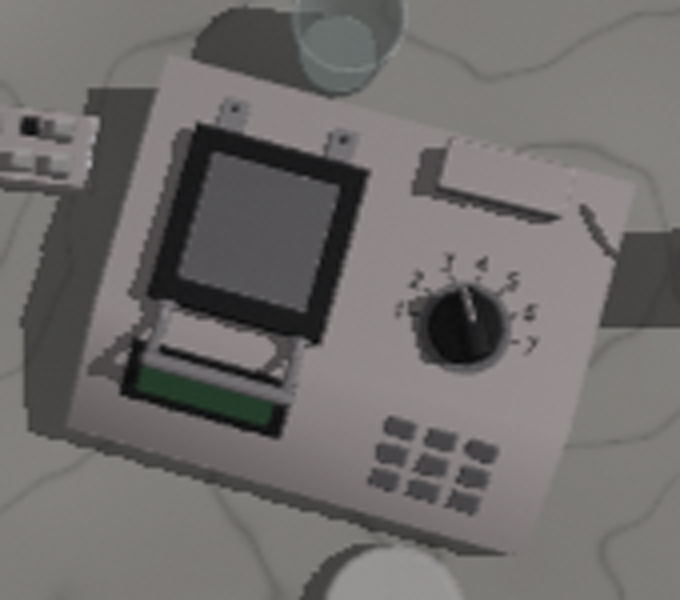

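View pics/sc0.png

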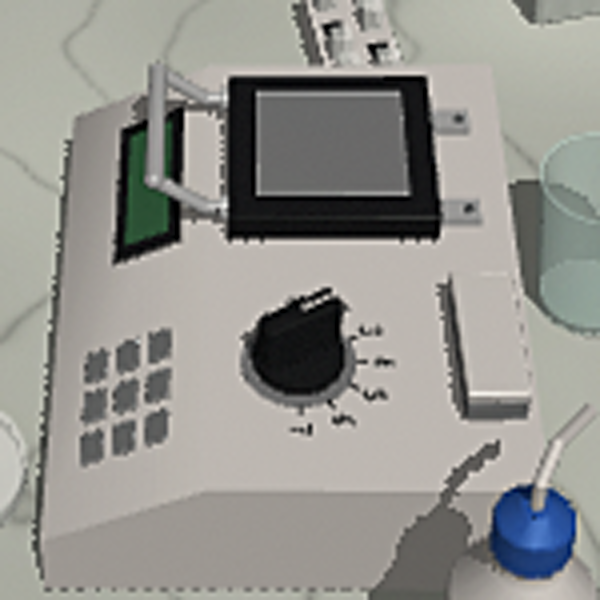

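```bash
python3 - <<'E'
from h import *
from scipy.optimize import least_squares
T=lambda u,v:np.array([(u+.5)/4-.5+270,(v+.5)/4-.5+110])
S=lambda u,v:np.array([(u+.5)/4-.5+270,(v+.5)/4-.5+170])
obs=[('top',T(198,123),(75,120,104)),('top',T(370,170),(75,10,104)),('top',T(148,297),(-35,120,104)),('top',T(322,330),(-35,10,104)),
('top',T(170,55),(115,150,85)),('top',T(635,183),(115,-150,85)),
('side',S(228,75),(-35,120,104)),('side',S(427,77),(75,120,104)),('side',S(438,212),(75,10,104)),('side',S(230,212),(-35,10,104)),('side',S(495,65),(115,150,85)),
('side',S(157,66),(-73,105,118)),('side',S(153,183),(-73,25,118))]
def w(p,P):
    c,s=np.cos(p[2]),np.sin(p[2]);P=np.array(P)/1000
    return np.array([p[0]+c*P[0]-s*P[1],p[1]+s*P[0]+c*P[1],P[2]])
f=lambda p:np.concatenate([proj(n,w(p,P))-uv for n,uv,P in obs])
r=least_squares(f,[.55,-.05,-.28],loss='soft_l1')
print(r.x);print(f(r.x).reshape(-1,2).round(1))
for nm in('top','side'):
    rr=least_squares(lambda p:np.concatenate([proj(n,w(p,P))-uv for n,uv,P in obs if n==nm]),[.55,-.05,-.28]);print(nm,rr.x)
p=r.x
# dial: skirt centre and white line
im=cv2.imread('pics/top0.png');
a=onz('top',T(478,322),.124);b=onz('top',T(463,287),.124);print('line yaw top',np.degrees(np.arctan2(*(b-a)[1::-1])))
a=onz('side',S(303,307),.124);b=onz('side',S(331,291),.124);print('line side',a,b,np.degrees(np.arctan2(*(b-a)[1::-1])))
print('skirt c top',onz('top',T(466,328),.094),'side',onz('side',S(298,357),.094))
for k in(1,2,3,5):print(k,np.degrees(p[2]+np.pi/2-(k-1)*np.pi/6))
for P in[(75,65,88),(-73,65,118)]:print(w(p,P))
E
```

```text
[ 0.61553506 -0.07772333 -0.28989242]
[[-0.5 -0.1]
 [ 0.2  0.3]
 [-0.5 -0.2]
 [-0.   3.9]
 [-0.6  0.1]
 [ 0.2  0.5]
 [ 0.3 -0. ]
 [ 0.2 -0.7]
 [ 1.3  1. ]
 [-0.1  1.1]
 [-0.7 -0.2]
 [ 0.6  2.1]
 [ 0.7 -1.5]]
top [ 0.61751413 -0.07850071 -0.28637858]
side [ 0.61444285 -0.07654428 -0.29947263]
line yaw top 21.695242701067414
line side [ 0.59547972 -0.14562166  0.124     ] [ 0.61168373 -0.1396514   0.124     ] 20.225997003599623
skirt c top [ 0.59510689 -0.14633268  0.094     ] side [ 0.59200586 -0.15047835  0.094     ]
1 73.39038781523456
2 43.39038781523457
3 13.39038781523457
5 -46.609612184765425
[ 0.70598585 -0.03687417  0.088     ]
[0.56416121 0.00543151 0.118     ]
```

```bash
cat >> h.py <<'E'
def delta(target_grasp_or_tcp, yaw_z=None, st=None):
    """tool-frame shift to put TCP at target; turn about tool x so tool z has yaw_z (deg)"""
    st=st or telemetry.sense(); M=R.from_quat(st['tool_rot']).as_matrix()
    sh=M.T@(np.asarray(target_grasp_or_tcp)-st['tcp_pos'])
    out=[sh.round(4)]
    if yaw_z is not None:
        for y in (yaw_z,yaw_z+180):
            d=np.array([np.cos(np.radians(y)),np.sin(np.radians(y)),0]); l=M.T@d
            out.append(round(float(np.arctan2(-l[1],l[2])),4))
    return out
E
python3 - <<'E'
from h import *
st=telemetry.sense();M=R.from_quat(st['tool_rot']).as_matrix();print(M.round(3))
print(delta([.594,-.148,.25],103.4), delta([.594,-.148,.25],163.4))
E
```

```text
[[-0.001 -0.928  0.372]
 [-0.002  0.372  0.928]
 [-1.     0.    -0.002]]
[array([-0.0187, -0.6066, -0.541 ]), -0.6147, 2.5269] [array([-0.0187, -0.6066, -0.541 ]), -1.6619, 1.4797]
```

>>> step_arm(
  commands=[
    [-0.01,-0.03,-0.025,-0.08],
    [-0.02,-0.06,-0.05,-0.16],
    [-0.03,-0.09,-0.075,-0.24],
    [-0.03,-0.12,-0.1,-0.32],
    [-0.03,-0.15,-0.13,-0.4],
    [-0.03,-0.18,-0.16,-0.48],
    [-0.03,-0.21,-0.19,-0.56],
    [-0.03,-0.23,-0.205,-0.615],
  ],
  jaw=0.04,
)

```text
t: 0.77
tcp_pos: [0.3691, 0.3006, 0.2604]
tool_rot: [0.556, -0.439, -0.555, -0.436]
force: [0.8, 0.1, 0.4]
finger_gap: 0.469
```

```bash
python3 - <<'E'
from h import *
print(delta([.594,-.148,.25],103.4),telemetry.sense()['q'].round(2),telemetry.sense()['tcp_pos'])
E
```

```text
[array([ 0.0115, -0.1136, -0.4888]), 0.0027, -3.1389] [ 0.45  0.29  1.76 -0.    1.1  -1.36] [0.36905006 0.30056309 0.26041757]
```

>>> step_arm(
  commands=[
    [0,-0.008,-0.035,0],
    [0,-0.016,-0.07,0],
    [0,-0.024,-0.105,0],
    [0,-0.033,-0.14,0],
    [0,-0.041,-0.175,0],
    [0,-0.05,-0.21,0],
    [0,-0.058,-0.245,0],
    [0,-0.066,-0.28,0],
  ],
)

```text
t: 1.43
tcp_pos: [0.499, 0.0421, 0.2607]
tool_rot: [-0.555, 0.439, 0.556, 0.436]
force: [-0.3, 0.9, 0.3]
finger_gap: 0.466
```

```bash
python3 - <<'E'
from h import *
print(delta([.594,-.148,.20],103.4),telemetry.sense()['q'].round(2),telemetry.sense()['tcp_pos'])
E
```

```text
[array([ 0.0611, -0.0481, -0.2069]), 0.0023, -3.1393] [-0.14  0.32  1.7  -0.    1.12 -1.94] [0.49904161 0.04210573 0.26073769]
```

>>> step_arm(
  commands=[
    [0,-0.008,-0.035,0],
    [0.0,-0.016,-0.07,0],
    [0.0,-0.024,-0.105,0],
    [0.02,-0.033,-0.14,0],
    [0.04,-0.041,-0.175,0],
    [0.06,-0.048,-0.207,0],
    [0.06,-0.048,-0.207,0],
    [0.06,-0.048,-0.207,0],
  ],
)

```text
t: 2.1
tcp_pos: [0.5932, -0.1495, 0.1986]
tool_rot: [-0.553, 0.44, 0.556, 0.436]
force: [-0.4, -0.1, -0.5]
finger_gap: 0.465
```

```bash
python3 - <<'E'
from h import *
print(delta([.594,-.148,.098],103.4),telemetry.sense()['q'].round(2),telemetry.sense()['tcp_pos'])
for n in('top','side'):
    im=optics.snapshot(n)
    x,y=(300,110) if n=='top' else (270,150)
    crop(im,x,y,180,150,4,f'pics/{n}1.png')
E
```

```text
[array([ 0.1006, -0.0019,  0.0012]), -0.0007, 3.1409] [-0.43  0.55  1.5  -0.    1.1  -2.23] [ 0.59319348 -0.14947951  0.19861103]
```

View pics/side1.png

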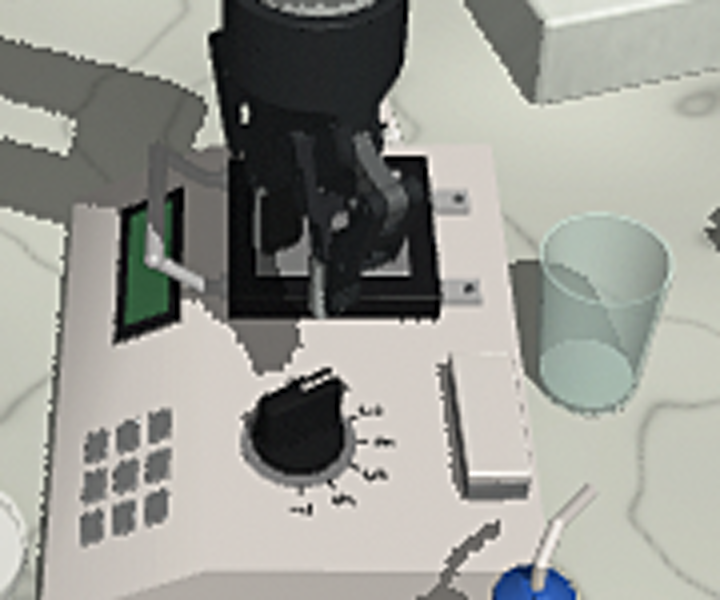

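View pics/top1.png

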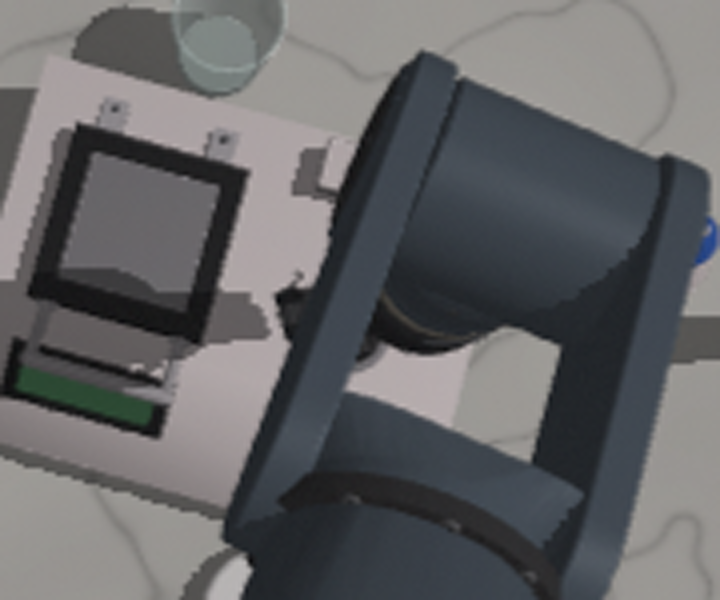

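>>> step_arm(
  commands=[
    [0.025,-0.002,0.001,0],
    [0.05,-0.002,0.001,0],
    [0.07,-0.002,0.001,0],
    [0.085,-0.002,0.001,0],
    [0.1,-0.002,0.001,0],
    [0.1,-0.002,0.001,0],
    [0.1,-0.002,0.001,0],
  ],
)

```text
t: 2.78
tcp_pos: [0.5942, -0.1448, 0.1013]
tool_rot: [-0.555, 0.439, 0.557, 0.436]
force: [0.3, 0.8, 1.0]
finger_gap: 0.471
```

```bash
python3 - <<'E'
from h import *
print(delta([.594,-.148,.098],103.4))
crop(optics.snapshot('side'),270,150,180,150,4,f'pics/side2.png')
E
```

```text
[array([ 0.0033,  0.0009, -0.003 ]), 0.0039, -3.1377]
```

View pics/side2.png

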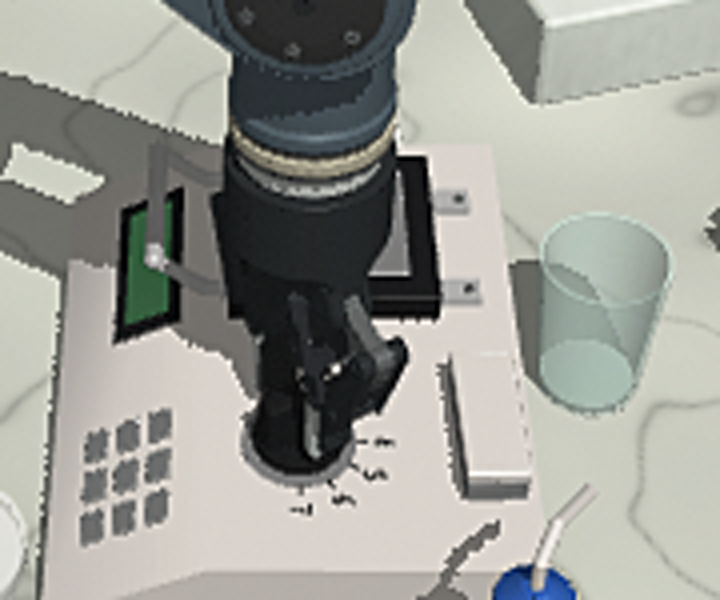

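>>> step_arm(
  commands=[
    [0.003,0.001,-0.003,0],
    [0.003,0.001,-0.003,0],
    [0.003,0.001,-0.003,0],
  ],
)

```text
t: 3.08
tcp_pos: [0.5953, -0.1488, 0.1002]
tool_rot: [0.556, -0.439, -0.555, -0.436]
force: [-0.2, -0.2, -0.6]
finger_gap: 0.469
```

>>> step_arm(
  commands=[
    [0,0,0,0],
    [0,0,0,0],
    [0,0,0,0],
    [0,0,0,0],
    [0,0,0,0],
    [0,0,0,0],
  ],
  jaw=0,
  grip_force=30,
)

```text
t: 3.58
tcp_pos: [0.595, -0.1465, 0.1011]
tool_rot: [-0.555, 0.438, 0.556, 0.437]
force: [-0.9, 6.4, 5.9]
finger_gap: 0.156
```

```bash
python3 - <<'E'
from h import *
print(telemetry.sense(),delta([.594,-.148,.098],103.4))
E
```

```text
{'t': 3.5833, 'q': array([-4.23204781e-01,  6.78577087e-01,  1.56838622e+00, -8.01552553e-04,
        8.96491392e-01, -2.22992114e+00]), 'qd': array([ 2.84539889e-04, -4.80710388e-04,  1.84353622e-03,  1.02936915e-03,
       -1.60985726e-03, -1.12229495e-05]), 'tau': array([ -3.61819133, -42.88460255, -13.71235102,  -1.25279076,
        -0.92297416,  -0.04460251]), 'tcp_pos': array([ 0.59498263, -0.14645676,  0.10111459]), 'tool_rot': array([-0.55489277,  0.43791654,  0.55606338,  0.43716888]), 'force': array([-0.88578829,  6.37510559,  5.93034748]), 'ft_torque': array([ 1.03376524,  0.13496243, -0.01753005]), 'finger_gap': 0.15583931109325608} [array([ 0.0031,  0.0013, -0.0013]), 0.0025, -3.139]
```

>>> step_arm(
  commands=[
    [0,0,0,0.08],
    [0,0,0,0.16],
    [0,0,0,0.24],
    [0,0,0,0.32],
    [0,0,0,0.4],
    [0,0,0,0.48],
    [0,0,0,0.54],
    [0,0,0,0.54],
  ],
  grip_force=40,
)

```text
t: 4.25
tcp_pos: [0.5949, -0.1472, 0.1012]
tool_rot: [-0.418, 0.571, 0.419, 0.569]
force: [-0.3, -2.0, -1.1]
finger_gap: 0.157
```

```bash
python3 - <<'E'
from h import *
s=telemetry.sense();print(s['tcp_pos'],s['force'],s['ft_torque'],s['finger_gap'],delta([.595,-.1465,.101],43.4))
E
```

```text
[ 0.59492524 -0.1471827   0.10117768] [-0.28755007 -1.95306632 -1.06558035] [-0.42127451  0.09875471  0.07125607] 0.15714404274506266 [array([0.0002, 0.0001, 0.0007]), 0.5092, -2.6324]
```

>>> step_arm(
  commands=[
    [0,0,0,0.08],
    [0,0,0,0.16],
    [0,0,0,0.24],
    [0,0,0,0.32],
    [0,0,0,0.4],
    [0,0,0,0.48],
    [0,0,0,0.53],
    [0,0,0,0.53],
  ],
)

```text
t: 4.92
tcp_pos: [0.5945, -0.1479, 0.1012]
tool_rot: [-0.255, 0.661, 0.255, 0.658]
force: [-1.3, -3.4, 0.1]
finger_gap: 0.154
```

```bash
python3 - <<'E'
from h import *
s=telemetry.sense();print(s['tcp_pos'],s['force'],s['ft_torque'],s['finger_gap'],delta([.595,-.1465,.101],43.4))
crop(optics.snapshot('side'),270,150,180,150,4,f'pics/side3.png')
E
```

```text
[ 0.59446536 -0.14786713  0.10119936] [-1.30066775 -3.39464403  0.07792389] [-0.45392135  0.31695774  0.0548387 ] 0.15418218606149756 [array([0.0002, 0.0007, 0.0013]), -0.0197, 3.1219]
```

View pics/side3.png

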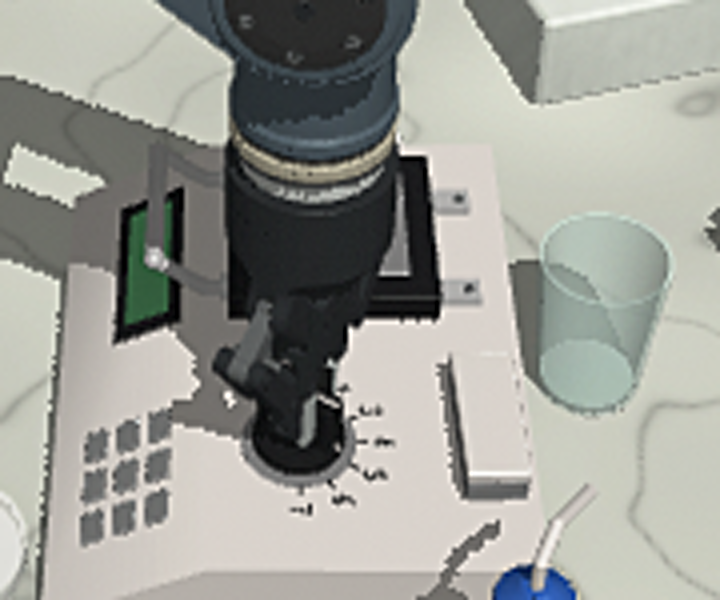

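>>> step_arm(
  commands=[
    [0,0,0,0],
    [0,0,0,0],
    [0,0,0,0],
    [0,0,0,0],
  ],
  jaw=0.04,
)

```text
t: 5.3
tcp_pos: [0.5947, -0.1475, 0.1013]
tool_rot: [-0.256, 0.66, 0.255, 0.658]
force: [0.3, 0.8, -0.1]
finger_gap: 0.471
```

>>> step_arm(
  commands=[
    [-0.02,0,0,0],
    [-0.05,0,0,0],
    [-0.08,0,0,0],
    [-0.11,0,0,0],
    [-0.12,0,0,0],
  ],
)

```text
t: 5.72
tcp_pos: [0.5976, -0.148, 0.2262]
tool_rot: [-0.258, 0.658, 0.254, 0.66]
force: [-0.2, -0.9, 0.5]
finger_gap: 0.468
```

```bash
python3 - <<'E'
from h import *
print(delta([.5642,.0055,.22],-16.6),telemetry.sense()['q'].round(2))
crop(optics.snapshot('side'),270,150,180,150,4,f'pics/side4.png')
E
```

```text
[array([0.0053, 0.1358, 0.0789]), 1.0303, -2.1113] [-0.42  0.52  1.47 -0.    1.15 -1.16]
```

View pics/side4.png

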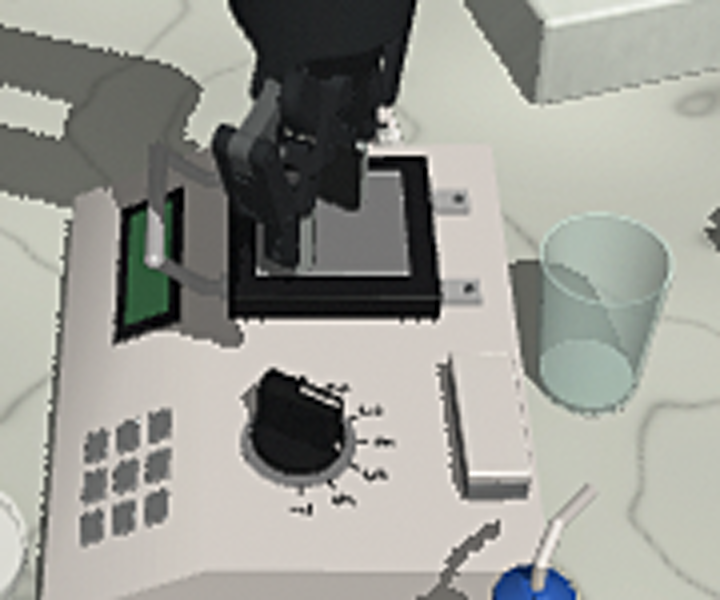

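```bash
python3 - <<'E'
from h import *
S=lambda u,v:np.array([(u+.5)/4-.5+270,(v+.5)/4-.5+150])
for a,b in [((303,383),(341,403)),((305,387),(330,373))]:
    A=onz('side',S(*a),.124);B=onz('side',S(*b),.124);print(A,B,np.degrees(np.arctan2(*(B-A)[1::-1])))
c=np.array([.5945,-.1475,.124])
for k in range(1,8):
    y=np.radians(73.4-30*(k-1)); d=np.array([np.cos(y),np.sin(y),0])
    print(k,[((proj('side',c+d*r)-[270,150]+.5)*4-.5).round(0).tolist() for r in(0.003,.02)], ((proj('side',c-[0,0,.039]+d*.034)-[270,150]+.5)*4-.5).round(0))
E
```

```text
[ 0.59628707 -0.14316972  0.124     ] [ 0.60959816 -0.16053373  0.124     ] -52.52656062591824
[ 0.59639837 -0.14589757  0.124     ] [ 0.6108005  -0.14074977  0.124     ] 19.66857129987883
1 [[302.0, 386.0], [301.0, 360.0]] [299. 392.]
2 [[305.0, 386.0], [322.0, 364.0]] [333. 399.]
3 [[308.0, 388.0], [338.0, 375.0]] [359. 417.]
4 [[309.0, 390.0], [344.0, 390.0]] [370. 443.]
5 [[308.0, 393.0], [339.0, 406.0]] [362. 470.]
6 [[306.0, 394.0], [324.0, 418.0]] [338. 490.]
7 [[302.0, 395.0], [303.0, 422.0]] [303. 498.]
```

>>> step_arm(
  commands=[
    [-0.02,0.02,0.01,0.12],
    [-0.03,0.04,0.02,0.24],
    [-0.03,0.06,0.035,0.36],
    [-0.03,0.08,0.045,0.48],
    [-0.02,0.1,0.055,0.6],
    [-0.02,0.12,0.07,0.72],
    [-0.01,0.136,0.079,0.84],
    [-0.01,0.136,0.079,0.94],
  ],
  jaw=0.032,
)

```text
t: 6.43
tcp_pos: [0.5609, 0.0096, 0.2324]
tool_rot: [0.07, 0.704, -0.072, 0.703]
force: [-0.5, -0.2, -1.1]
finger_gap: 0.375
```

```bash
python3 - <<'E'
from h import *
T=lambda u,v:np.array([(u+.5)/4-.5+270,(v+.5)/4-.5+110])
S=lambda u,v:np.array([(u+.5)/4-.5+270,(v+.5)/4-.5+170])
for a in[(148,357),(293,398)]:print(onz('top',T(*a),.118))
for a in[(157,66),(153,183)]:print(onz('side',S(*a),.118))
print(delta([.5642,.0055,.16],-16.6),telemetry.sense()['tcp_pos'],telemetry.sense()['q'].round(2))
crop(optics.snapshot('side'),250,130,180,150,4,f'pics/side5.png')
E
```

```text
[0.57827163 0.0458589  0.118     ]
[ 0.5527067  -0.03962743  0.118     ]
[0.5761777  0.05069763 0.118     ]
[ 0.55016579 -0.03689037  0.118     ]
[array([ 0.0724, -0.0032,  0.0041]), 0.0882, -3.0534] [0.56088016 0.00958671 0.23235088] [-0.18  0.44  1.59 -0.    1.11  0.02]
```

View pics/side5.png

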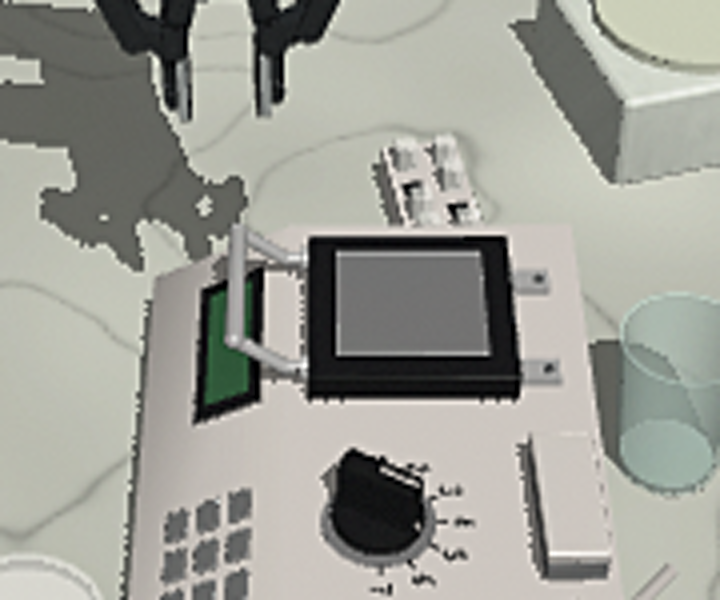

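>>> step_arm(
  commands=[
    [0.02,-0.003,0.004,0.088],
    [0.04,-0.003,0.004,0.088],
    [0.06,-0.003,0.004,0.088],
    [0.072,-0.003,0.004,0.088],
    [0.072,-0.003,0.004,0.088],
    [0.072,-0.003,0.004,0.088],
  ],
)

```text
t: 6.98
tcp_pos: [0.5647, 0.0038, 0.1598]
tool_rot: [0.101, 0.7, -0.104, 0.699]
force: [0.2, -0.3, 0.3]
finger_gap: 0.372
```

```bash
python3 - <<'E'
from h import *
print(delta([.5642,.0055,.100],-16.6),telemetry.sense()['tcp_pos'])
crop(optics.snapshot('side'),250,130,180,150,4,f'pics/side6.png')
E
```

```text
[array([ 0.0598,  0.0016, -0.0009]), -0.0017, 3.1399] [0.56469465 0.00384997 0.15976897]
```

View pics/side6.png

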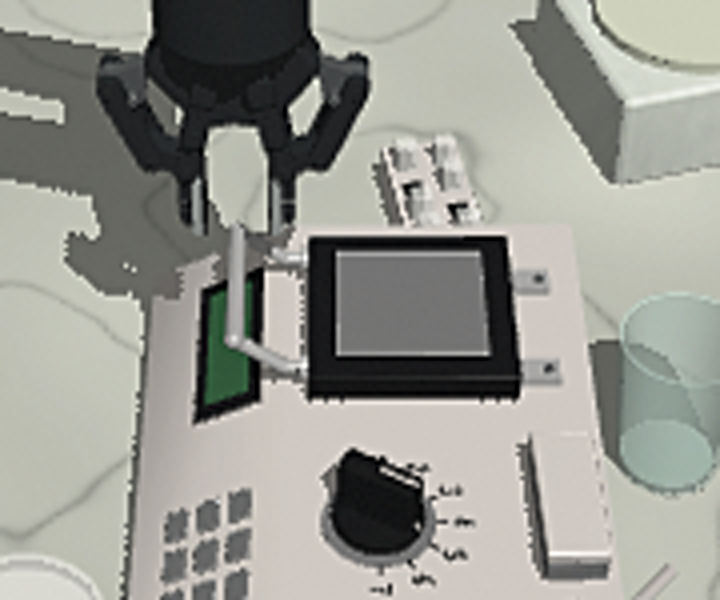

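>>> step_arm(
  commands=[
    [0.015,0.001,-0.001,0],
    [0.03,0.001,-0.001,0],
    [0.045,0.001,-0.001,0],
    [0.055,0.001,-0.001,0],
    [0.06,0.001,-0.001,0],
    [0.06,0.001,-0.001,0],
    [0.06,0.001,-0.001,0],
  ],
)

```text
t: 7.62
tcp_pos: [0.5654, 0.0047, 0.1013]
tool_rot: [0.101, 0.699, -0.104, 0.7]
force: [-0.8, -0.4, -0.7]
finger_gap: 0.377
```

```bash
python3 - <<'E'
from h import *
s=telemetry.sense();print(delta([.5642,.0055,.100],-16.6),s['tcp_pos'],s['force'])
crop(optics.snapshot('side'),250,130,180,150,4,f'pics/side7.png')
E
```

```text
[array([ 0.0013,  0.0005, -0.0014]), -0.0018, 3.1398] [0.56541643 0.00465623 0.10128025] [-0.83149453 -0.38642987 -0.65008171]
```

View pics/side7.png

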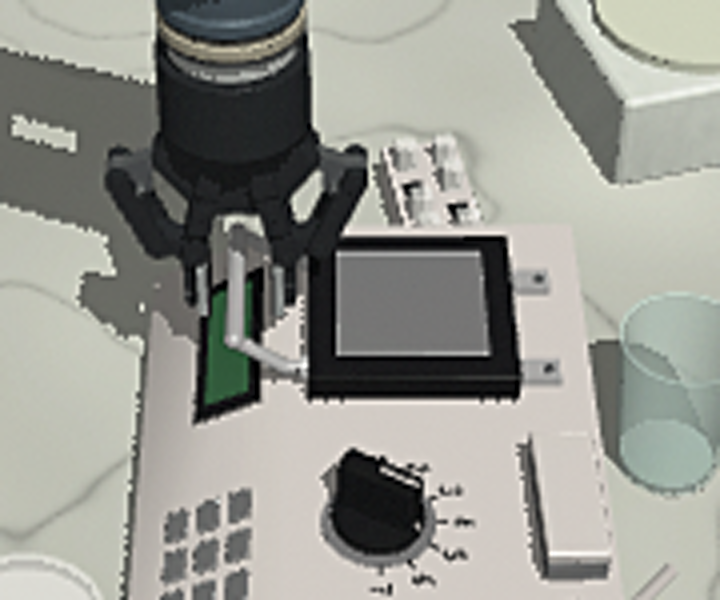

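>>> step_arm(
  commands=[
    [0.001,0,-0.001,0],
    [0.001,0,-0.001,0],
    [0.001,0,-0.001,0],
    [0.001,0,-0.001,0],
    [0.001,0,-0.001,0],
  ],
  jaw=0,
  grip_force=30,
)

```text
t: 8.08
tcp_pos: [0.5629, 0.0055, 0.1012]
tool_rot: [0.102, 0.7, -0.104, 0.699]
force: [-3.3, 0.9, 5.1]
finger_gap: 0.103
```

```bash
python3 - <<'E'
from h import *
s=telemetry.sense();print(s['tcp_pos'],s['force'],s['finger_gap'])
M=R.from_quat(s['tool_rot']).as_matrix();print(M.round(3))
for a in range(0,61,5):
    t=np.radians(a);u,z=148*np.cos(t)-30*np.sin(t),148*np.sin(t)+30*np.cos(t)
    print(a,'dz_tool',round(148-u,1),'dx_tool',round(-(z-30),1))
E
```

```text
[0.56289019 0.00552276 0.10120891] [-3.27929176  0.89172782  5.09436689] 0.1033637388694054
[[-0.001  0.287  0.958]
 [-0.003  0.958 -0.287]
 [-1.    -0.003  0.   ]]
0 dz_tool 0.0 dx_tool -0.0
5 dz_tool 3.2 dx_tool -12.8
10 dz_tool 7.5 dx_tool -25.2
15 dz_tool 12.8 dx_tool -37.3
20 dz_tool 19.2 dx_tool -48.8
25 dz_tool 26.5 dx_tool -59.7
30 dz_tool 34.8 dx_tool -70.0
35 dz_tool 44.0 dx_tool -79.5
40 dz_tool 53.9 dx_tool -88.1
45 dz_tool 64.6 dx_tool -95.9
50 dz_tool 75.8 dx_tool -102.7
55 dz_tool 87.7 dx_tool -108.4
60 dz_tool 100.0 dx_tool -113.2
```

>>> step_arm(
  commands=[
    [-0.006,0,0.0015,0],
    [-0.0128,0,0.0032,0],
    [-0.019,0,0.0053,0],
    [-0.0252,0,0.0075,0],
    [-0.0313,0,0.01,0],
    [-0.0373,0,0.0128,0],
    [-0.043,0,0.016,0],
    [-0.0488,0,0.0192,0],
  ],
)

```text
t: 8.75
tcp_pos: [0.5805, 0.0003, 0.1504]
tool_rot: [0.101, 0.701, -0.104, 0.699]
force: [-2.9, 0.3, -2.5]
finger_gap: 0.102
```

```bash
python3 - <<'E'
from h import *
s=telemetry.sense();print(s['tcp_pos'],s['force'],s['finger_gap'])
b=np.array([.5629,.0055,.1012]);d=np.array([.958,-.287,0])
t=lambda a:b+d*(.148-(.148*np.cos(a)-.03*np.sin(a)))+[0,0,.148*np.sin(a)+.03*np.cos(a)-.03]
for a in range(25,61,5): print(a,(delta(t(np.radians(a)))[0]*1000).round(1))
crop(optics.snapshot('side'),250,100,180,150,4,f'pics/side8.png')
E
```

```text
[5.80470652e-01 2.58654200e-04 1.50390562e-01] [-2.86538856  0.26172741 -2.47740802] 0.10168558300786576
25 [-10.6  -0.1   8.2]
30 [-20.8  -0.1  16.4]
35 [-30.3  -0.1  25.6]
40 [-39.   -0.2  35.5]
45 [-46.8  -0.2  46.1]
50 [-53.6  -0.2  57.4]
55 [-59.4  -0.2  69.2]
60 [-64.2  -0.2  81.5]
```

View pics/side8.png

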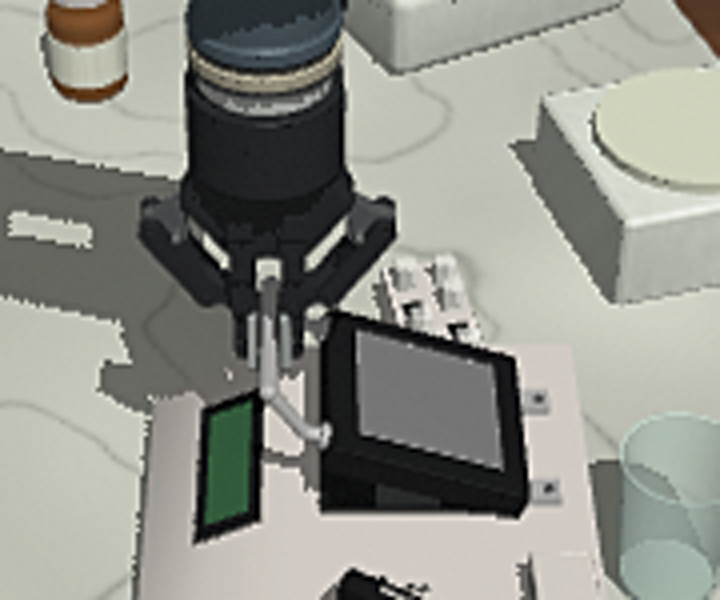

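>>> step_arm(
  commands=[
    [-0.007,0,0.005,0],
    [-0.014,0,0.011,0],
    [-0.0208,0,0.0164,0],
    [-0.027,0,0.0225,0],
    [-0.033,0,0.0287,0],
    [-0.039,0,0.0355,0],
    [-0.043,0,0.041,0],
    [-0.0468,0,0.0461,0],
  ],
)

```text
t: 9.47
tcp_pos: [0.6235, -0.0127, 0.1998]
tool_rot: [0.101, 0.702, -0.104, 0.697]
force: [-9.6, 0.8, 7.6]
finger_gap: 0.105
```

```bash
python3 - <<'E'
from h import *
s=telemetry.sense();print(s['tcp_pos'],s['force'],s['finger_gap'])
b=np.array([.5629,.0055,.1012]);d=np.array([.958,-.287,0])
t=lambda a:b+d*(.148-(.148*np.cos(a)-.03*np.sin(a)))+[0,0,.148*np.sin(a)+.03*np.cos(a)-.03]
for a in range(45,61,5): print(a,(delta(t(np.radians(a)))[0]*1000).round(1))
crop(optics.snapshot('side'),250,80,180,150,4,f'pics/side9.png')
E
```

```text
[ 0.62349379 -0.01267919  0.19981988] [-9.58410583  0.79334888  7.59358925] 0.10461727546888776
45 [2.7 0.  1.3]
50 [-4.1  0.  12.6]
55 [-10.   -0.   24.4]
60 [-14.8  -0.   36.6]
```

View pics/side9.png

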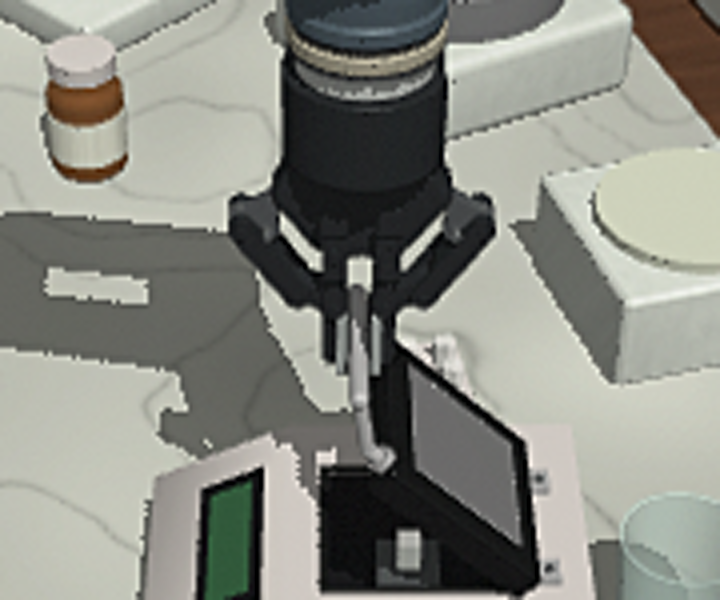

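>>> step_arm(
  commands=[
    [-0.0035,0,0.0055,0],
    [-0.0068,0,0.0113,0],
    [-0.01,0,0.017,0],
    [-0.0128,0,0.0232,0],
    [-0.0145,0,0.0273,0],
    [-0.0163,0,0.0314,0],
    [-0.0163,0,0.0314,0],
  ],
)

```text
t: 10.1
tcp_pos: [0.6566, -0.0226, 0.2185]
tool_rot: [0.101, 0.7, -0.104, 0.699]
force: [-4.4, 0.1, 5.3]
finger_gap: 0.101
```

```bash
python3 - <<'E'
from h import *
s=telemetry.sense();print(s['tcp_pos'],s['force'],s['finger_gap'])
h=np.array([.706,-.0369,.088]);d=np.array([.958,-.287,0])
g=s['tcp_pos']+[0,0,.018]-h; u=-g@d; print('r',np.hypot(u,g[2]),'open',np.degrees(np.arctan2(g[2],u))-np.degrees(np.arctan2(30,148)))
im=optics.snapshot('side');crop(im,250,70,180,150,4,f'pics/side10.png')
crop(optics.snapshot('top'),270,90,170,150,4,f'pics/top10.png')
E
```

```text
[ 0.65660651 -0.02262369  0.21853453] [-4.39906007  0.11535938  5.32909803] 0.10111580672028118
r 0.15718186567940104 open 59.447595100957
```

View pics/side10.png

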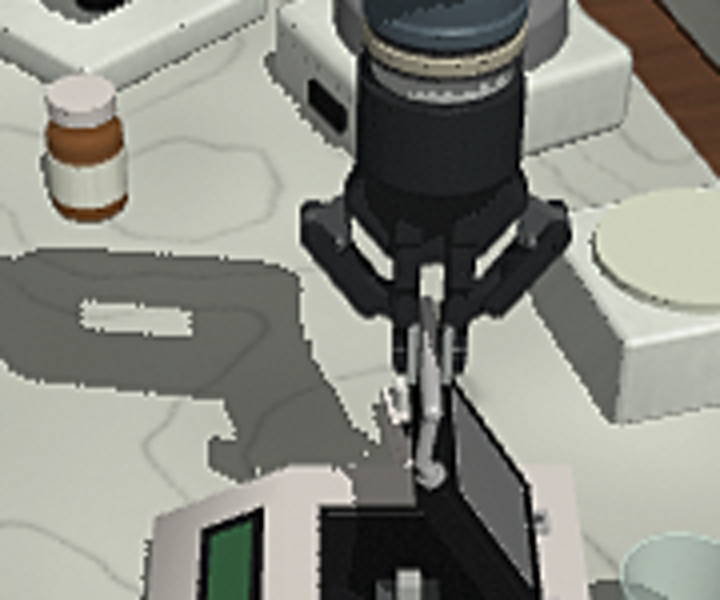

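View pics/top10.png

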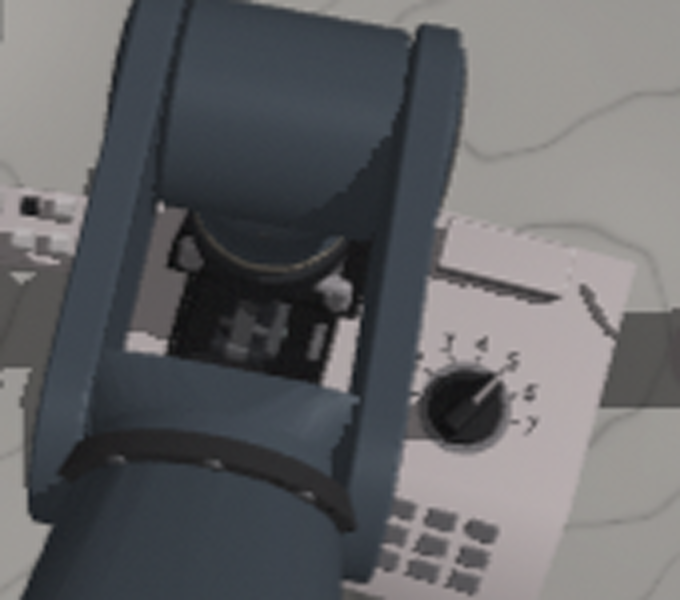

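```bash
python3 - <<'E'
from h import *
p=[.6160,-.0779,-.290]
def w(P):
    c,s=np.cos(p[2]),np.sin(p[2]);P=np.array(P)/1000
    return np.array([p[0]+c*P[0]-s*P[1],p[1]+s*P[0]+c*P[1],P[2]])
def L(u,y,z,a):
    a=np.radians(a); return w([75-(u*np.cos(a)-z*np.sin(a)),y,88+u*np.sin(a)+z*np.cos(a)])
for a in(54,57,60,63,66):
    q=[((proj('side',L(*P,a))-[250,70]+.5)*4-.5).round(0).astype(int).tolist() for P in[(148,23,30),(148,107,30),(110,10,16),(110,120,16),(0,10,16)]]
    print(a,q, L(148,65,30,a).round(4))
im=cv2.imread('pics/side10.png')
cv2.imwrite('pics/z10.png',cv2.resize(im[230:600,330:600],None,fx=2.1,fy=1.6))
E
```

```text
54 [[408, 419], [402, 313], [430, 498], [420, 358], [548, 625]] [ 0.6464 -0.0191  0.2254]
57 [[424, 414], [417, 308], [440, 494], [430, 354], [549, 626]] [ 0.6533 -0.0212  0.2285]
60 [[440, 410], [432, 304], [452, 490], [441, 350], [550, 627]] [ 0.6604 -0.0233  0.2312]
63 [[456, 406], [447, 300], [463, 487], [451, 347], [551, 628]] [ 0.6677 -0.0255  0.2335]
66 [[472, 403], [462, 297], [475, 484], [462, 344], [551, 629]] [ 0.675  -0.0277  0.2354]
```

View pics/z10.png

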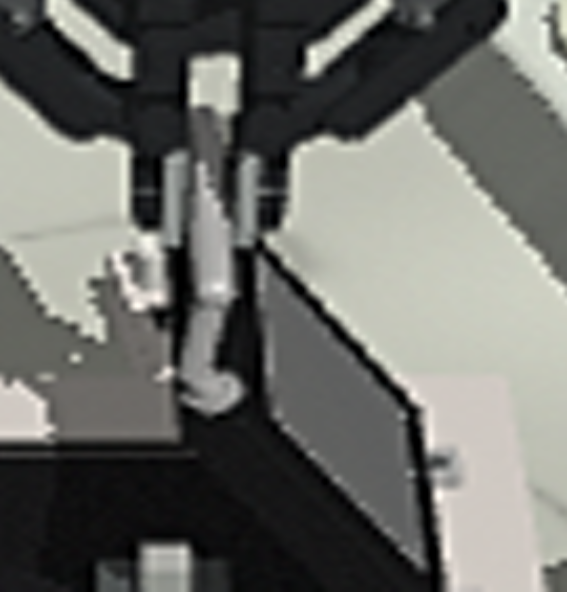

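>>> step_arm(
  commands=[
    [-0.0005,0,0.001,0],
    [-0.001,0,0.002,0],
    [-0.001,0,0.003,0],
    [-0.001,0,0.003,0],
    [-0.001,0,0.003,0],
    [-0.001,0,0.003,0],
  ],
)

```text
t: 10.7
tcp_pos: [0.6588, -0.0233, 0.2194]
tool_rot: [0.101, 0.7, -0.104, 0.699]
force: [-3.9, -0.1, 1.5]
finger_gap: 0.104
```

```bash
python3 - <<'E'
from h import *
s=telemetry.sense();print(s['tcp_pos'],s['force'],s['finger_gap'])
im=optics.snapshot('side')
c=im[70:220,250:430,::-1][57:150,82:150]
cv2.imwrite('pics/z11.png',cv2.resize(c,None,fx=8,fy=6.4,interpolation=cv2.INTER_CUBIC))
p=[.6160,-.0779,-.290]
def w(P):
    c,s=np.cos(p[2]),np.sin(p[2]);P=np.array(P)/1000
    return np.array([p[0]+c*P[0]-s*P[1],p[1]+s*P[0]+c*P[1],P[2]])
def L(u,y,z,a):
    a=np.radians(a); return w([75-(u*np.cos(a)-z*np.sin(a)),y,88+u*np.sin(a)+z*np.cos(a)])
for a in(0,56,58,60,62,64):
    print(a,[((proj('side',L(*P,a))-[332,127]+.5)*[8,6.4]-.5).round(0).astype(int).tolist() for P in[(148,23,30),(148,107,30),(110,10,16),(110,120,16),(0,120,16)]])
E
```

```text
[ 0.65881616 -0.02332096  0.21935705] [-3.89290432 -0.07246534  1.4845263 ] 0.1037264388336609
0 [[-182, 563], [-175, 390], [-35, 622], [-36, 396], [362, 394]]
56 [[182, 301], [168, 131], [218, 427], [198, 203], [408, 410]]
58 [[202, 296], [188, 126], [233, 423], [212, 199], [409, 411]]
60 [[224, 291], [208, 122], [248, 420], [226, 196], [410, 412]]
62 [[245, 287], [228, 118], [263, 416], [240, 192], [411, 413]]
64 [[266, 283], [248, 114], [278, 413], [254, 189], [411, 414]]
```

View pics/z11.png

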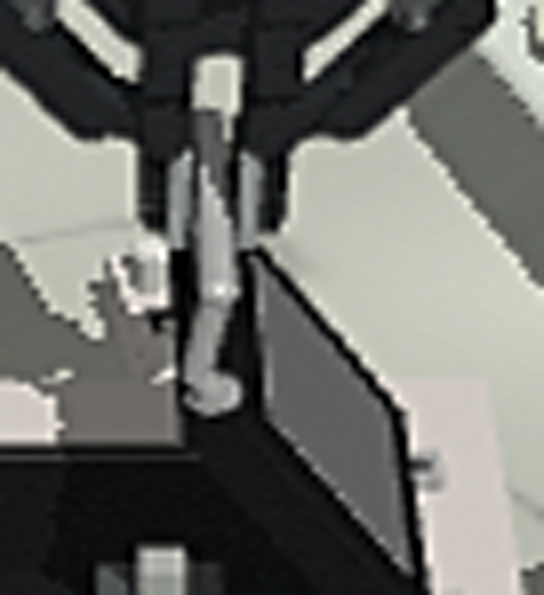

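>>> step_arm(
  commands=[
    [-0.0003,0,0.001,0],
    [-0.0005,0,0.002,0],
    [-0.0005,0,0.002,0],
    [-0.0005,0,0.002,0],
    [-0.0005,0,0.002,0],
    [-0.0005,0,0.002,0],
    [-0.0005,0,0.002,0],
    [-0.0005,0,0.002,0],
  ],
)

```text
t: 11.42
tcp_pos: [0.6607, -0.0239, 0.22]
tool_rot: [0.101, 0.7, -0.104, 0.699]
force: [-5.8, 0.4, 4.2]
finger_gap: 0.099
```

```bash
python3 - <<'E'
from h import *
s=telemetry.sense();print(s['tcp_pos'],s['force'],s['finger_gap'],s['qd'].round(4))
u=-(s['tcp_pos']-[.7063,-.037,0])@[.958,-.287,0];print(u,np.degrees(np.arccos(u/.151))-11.46)
im=optics.snapshot('side')
cv2.imwrite('pics/f.png',im[:,:,::-1])
print(telemetry.sense()['tcp_pos'])
E
```

```text
[ 0.6607304  -0.02390263  0.22001411] [-5.84394516  0.42247572  4.19161486] 0.09865736020131204 [-0.0003 -0.0002  0.0016  0.0005  0.0004 -0.0006]
0.04741462340003959 60.23929558778831
[ 0.66073889 -0.0238929   0.21998087]
```

View pics/f.png

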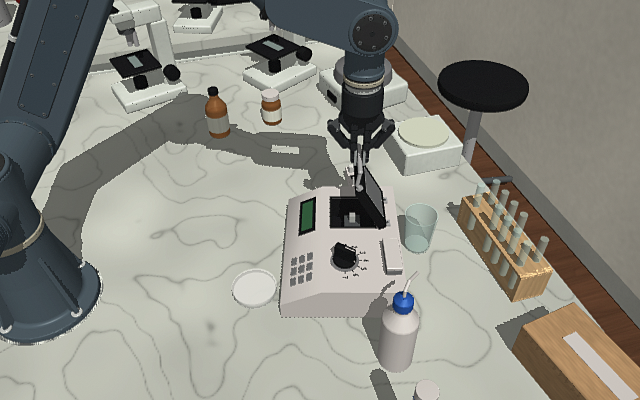

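The final side view shows the lid open at about (365,195) with the gripper on its handle. The dial is at (344,257), and the bottle, beaker, slide box and dish are where they started. The arm is still, so I'm handing in.

```bash
python3 -c "
from station import manip
print(manip.sign_off())"
```

```text
the job is handed in; nothing more can be done
None
```

The photometer is ready for the next cell. The dial is at stop 5, and the gripper is holding the lid by its bow handle at about 60 degrees. I handed the job in at about 11.5 s.

- **Dial:** With the lid still shut, I turned the knob clockwise from 3 to 5 and let go. In the side and top pictures after release, the white line points at the 5. It reads about 6° past the stop by rays from the side view, within the error of measuring such a short line.
- **Lid:** The angle is about 60.2° from the tool position. Just before the last 2 mm correction, the pictures gave between 59 and 60°. I put the true angle at 60° give or take about 1°.
- **Hold:** The arm is still, with the bar between the pads and joint speeds near zero. The force at the wrist is about 7 N, more than the 2 to 3 N the lid alone should need, so some sideways load remains.
- **Disagreement:** With the lid up, the tool stands about 5 mm farther from the hinge line than 151 mm. Either the bar slid a little along the pads or the measured hinge position is slightly off.
- **Surroundings:** The rack was mostly hidden by the arm in the last pictures. The bottle, beaker, slide box and dish show no sign of having moved.

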